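# Shut and lock the pump filter hatch

## Robot

A 7-joint arm with a two-finger parallel gripper is mounted at the origin on a cart in front of the work surface, level with it; the furniture and walls round the work are solid. World frame = base frame: x ahead of the robot, y to its left, z up, the work surface at z = 0. Lengths are in mm, angles in rad, forces in N, time in s.
With the tool pointing down it reaches from about 350 to 900 mm from the base axis. Payload 7.2 kg.
Tool frame: the origin (TCP) lies between the finger pads; the fingertips stand bot.tip_extent ahead of it and the grasp point (between the pads) lies 2 mm behind it (bot.tip_extent is the distance from the TCP to the fingertips, in mm); z points along the fingers, y is the line along which they close (so a half turn about z gives the same grasp; the last joint's range is limited). The gripper opens to 85 mm and grips with 20 to 120 N. Pads are 22 mm wide; open, the fingers measure 114 mm over their backs; the gripper's body (76 mm by 85 mm) begins 54 mm behind the grasp point. The pads swing forward as they close: fully open they stand 13 mm farther back than shut.
Start: joints at [-1.236, 0.411, -0.013, 1.596, 0.006, 1.134, -0.082], TCP at [245.007, 574.978, 248.297] pointing down, gripper open.
Joint ranges: [-2.95, 2.95], [-0.29, 1.99], [-1.47, 1.44], [0.14, 2.54], [-1.03, 4.17], [0.13, 1.85], [-2.86, 2.86]. Speed limits (rad/s): [2.39, 2.39, 3.01, 3.01, 3.14, 3.14, 3.14].

## Interface

Orientations are given as a rotation vector (axis times angle).
In Python, from plant import bot gives the robot as it stands. Calls block until the motion is done:
- bot.movep(position, orientation): joint-space move of the TCP to a pose.
- bot.move_l(position, orientation=None, v=150, until_force=None): straight line of the TCP; orientation=None keeps the orientation; v is the mean speed in mm/s. With until_force (N) it stops when the force on the tool has changed by that much, and returns True; else False.
- bot.move_j(angles): joint-space move.
- bot.set_gripper(opening, force=None): finger opening in mm; force is the grip in N (None keeps the last); returns when the fingers have stopped.
- bot.wait(seconds).
- bot.ik(position, orientation): joint angles nearest the present ones, or None.
- bot.observe(): the state.
- bot.capture(name): name is "side" or "top"; returns (picture, depth): 480x640x3 uint8, red, green, blue; 480x640 float32, mm along the optical axis (not along the pixel's ray), 0 where there is no reading.
- bot.calibration(name): a dict with "fx", "fy", "cx", "cy" (pixels), "rvec" (rotation vector, rad) and "tvec" (3), from world to camera coordinates, as OpenCV has them. Camera axes: x right, y down, z forward; pixel columns grow to the right and rows downward; lengths in mm; the calibration is good to about 2 mm. A picture is of the moment at which its call begins. calibration takes no time and is no camera call.
A pose or a line that the arm cannot do raises bot.PlanningError and nothing moves.
- bot.job_done(): hands the job in; it is judged then, once.
The state is a dict: "clock": time; "q": joint angles; "joint_velocities": joint speeds; "joint_efforts": joint torques, N m; "eef_pos": TCP position; "orientation": TCP orientation; "ft_force": force on the tool from outside, world axes, zero at the start; "ft_torque": the same for the moment, N m; "finger_gap": finger opening in mm; "grasp_force": force on a finger pad.
Only numpy, scipy, OpenCV 4.12 (cv2) and the standard library are available. Lean on these libraries where they do the work, as an engineer would, in place of code of your own. Each camera call takes 0.05 s, during which the arm holds its last target. There are 200 camera calls.

## Task

The hatch of the blue pump filter box has been left ajar. With your fingertips push the hatch fully shut, and only then set a fingertip in the slot of its red quarter-turn fastener and turn it clockwise (seen from above) to its stop, so that the hatch is locked. Only push: pick nothing up, do not open the hatch further, leave everything else on the table where it stands, and finish clear of everything.

Things in the scene. Friction and masses are not known exactly. Their poses are not given: they have to be found in the camera images.
- filter_box: Blue steel box, 150 mm deep (its x) x 160 mm wide (its y) x 68 mm high, open on top under the hatch, fixed to the table and always level. Origin: centre of its underside, on the table; its -x side, with three dark louvres, faces the robot; z up. A brass port stands out 12 mm from its -y side.
- hatch (a joint): Opening angle in rad: 0 = fully shut; starts between 0.3 and 0.6. The hatch is an aluminium plate 146 mm from hinge to front edge x 156 mm wide x 6 mm thick, hinged along the box's far (+x) edge, front edge rising. Its stiff hinge keeps it where it is left; about 1 to 4 N down near the front edge shuts it. Shut, its top face is 74 mm above the table.
- lock (a joint): Turn of the fastener in rad, clockwise from above: 0 = open, slot along the box's y; pi/2 = locked, at the stop, slot along the box's x, in line with the green dot near the hatch's front edge. Starts at 0 to 0.35. Takes about 0.06 N m and stays where left. From about 0.7 on a tongue below runs under a keeper in the box: it passes only with the hatch shut, then holds it shut.
- lock_slot (a point): On the fastener's axis, at the slot floor: 12 mm to -x of the box's centre and 80 mm above the table when shut. Turns with the fastener: y along the slot, z up the axis. Head: 88 mm round, top 20 mm above the floor; two red cheeks leave a slot 36 mm wide, 20 mm deep, across the whole diameter, open at both ends.
- slot_end (a point): In the slot at its floor, 24 mm from the axis, at the box's -y side when open (in front of the axis when locked); turns with the fastener. Shut fingertips fit here; moved in an arc about the axis they push on a cheek and turn it. There is play: they must go past the slot's final line by up to about 0.5 rad. The opposite end serves as well.
- hatch_press (a point): A good place to push: on the top face of the hatch, 132 mm from the hinge axis (14 mm in from the front edge) and 55 mm to the box's +y side of its middle; moves with the hatch, whose axes it has.
- hatch_hinge (a point): Middle of the hatch's hinge axis, 68 mm to +x of the box's centre and 71 mm above the table; the hinge axis runs along the box's y. Turns with the hatch, whose top face lies 3 mm above the axis.
- jar_3: Bystander: loose standing jar of yellow cheese cubes with a cream lid, 72 mm in diameter, 100 mm high; origin: centre of its underside.
- tape_1: Bystander: loose roll of brown packing tape lying flat, 92 x 90 x 48 mm; origin: centre of its underside.
- label_roll: Bystander: loose white label roll lying flat, 75 x 67 x 30 mm; origin near the centre of its underside.
- wedge_small: Bystander: loose small cheese wedge, 43 x 56 x 34 mm; origin: centre of its underside.
- cheese_iron: Bystander: loose cheese iron (sampler) with a brown wooden T handle at its +y end, lying flat, 72 x 148 x 19 mm; origin: centre of its underside.

How it is judged (in metres and radians):
On the way, in this order (a step that is already met when the one before it is completed fails the run):
1. the hatch is pushed shut, the fastener still unlocked (value of joint hatch below 0.035 rad and value of joint lock below 0.7 rad), for 0.2 s.
2. the fastener is turned clockwise to its stop (value of joint lock above 1.43 rad and value of joint hatch below 0.035 rad), for 0.2 s.
At the end, for the whole second after the job is handed in: The hatch is shut (joint below 0.035 rad) and the fastener is turned to within 8 degrees of its quarter-turn stop (joint above 1.43 rad) and at rest (all of step 2 and value of joint lock below 1.65 rad and velocity of joint lock between -0.05 and 0.05 rad/s); the robot touches nothing.
It fails at once if the fastener is turned towards locked while the hatch is open (value of joint lock above 0.7 rad and value of joint hatch above 0.06 rad).
It fails at once if the hatch is lifted further open (value of joint hatch above 0.75 rad).
It fails at once if a bystander (jar, tape, label roll, cheese wedge or cheese iron) is picked up or shoved more than 20 mm (distance of any of jar_3, tape_1, label_roll, wedge_small, cheese_iron from where it was at the start of the episode above 0.02 m).
It also fails if it takes over 48 s, if anything falls off the work surface, if the arm or the gripper's body presses on something with over 40 N, if the wrist force passes 120 N, or if a joint passes its speed limit or range.

## Working session

There is one attempt and no reset: what is moved stays moved. The work goes in short steps, each a Python script; the robot and the scene stay as the last script left them, time stands still between calls to the robot, and variables do not carry over. Pictures are saved under pics/ and viewed, at most 10 in all, crops included, and the job is handed in when it is done.

```bash
mkdir -p pics; ls; cat > h.py <<'E'
import numpy as np, cv2
from plant import bot
def cal(n):
    c=bot.calibration(n); K=np.array([[c['fx'],0,c['cx']],[0,c['fy'],c['cy']],[0,0,1.]])
    return K,cv2.Rodrigues(np.array(c['rvec'],float))[0],np.array(c['tvec'],float)
def pt(n,d,u,v):
    K,R,t=cal(n); p=d[v-1:v+2,u-1:u+2]; p=p[p>0]; z=np.median(p)
    return R.T@(np.linalg.inv(K)@[u,v,1]*z-t)
def cloud(n,d):
    K,R,t=cal(n); v,u=np.mgrid[:480,:640]
    P=np.stack([(u-K[0,2])/K[0,0]*d,(v-K[1,2])/K[1,1]*d,d],-1)
    return (P-t)@R
def plane(n,u,v,z):
    K,R,t=cal(n); r=R.T@np.linalg.inv(K)@[u,v,1]; o=-R.T@t
    return o+r*(z-o[2])/r[2]
E
python3 - <<'E'
from h import *
for n in("side","top"):
    p,d=bot.capture(n); np.savez(n+'0',p=p,d=d); cv2.imwrite(f'pics/{n}0.png',p[...,::-1])
    K,R,t=cal(n); print(n,-R.T@t,R[2])
print(bot.observe(),bot.tip_extent)
E
```

```text
pics
side [ 514.20517984 1018.93154121  610.31883503] [ 0.02723967 -0.8811441  -0.47206258]
top [436.78529277  63.2088676  957.41632618] [ 0.10166607 -0.00888435 -0.99477891]
{'clock': 0.1, 'q': array([-1.23616333,  0.41182464, -0.01272954,  1.59696206,  0.00561172,
        1.1342623 , -0.08220369]), 'joint_velocities': array([-3.15055548e-04, -1.28574662e-03,  4.73347867e-04, -2.17453299e-05,
       -5.37693958e-04,  2.30937641e-04,  1.04580848e-03]), 'joint_efforts': array([ 2.80760971e-03, -6.01831412e+01,  6.84171896e-01, -3.00090158e+01,
        1.39932617e-02,  6.37553880e-03,  6.16096060e-06]), 'eef_pos': array([244.88165072, 574.58236931, 247.53339206]), 'orientation': array([-6.28398314e-01, -3.07791673e+00,  2.21296466e-03]), 'ft_force': array([ 0.00194918,  0.06219136, -0.54485383]), 'ft_torque': array([0.01318036, 0.01668909, 0.0411421 ]), 'grasp_force': 0.0, 'finger_gap': 85.27335833325981} 17.0
```

View pics/top0.png

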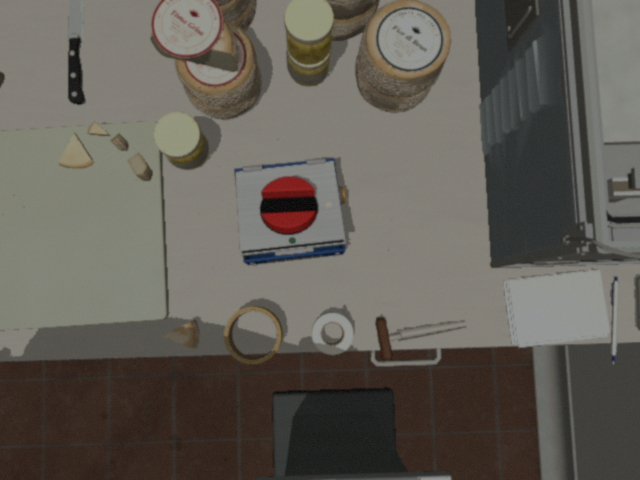

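View pics/side0.png

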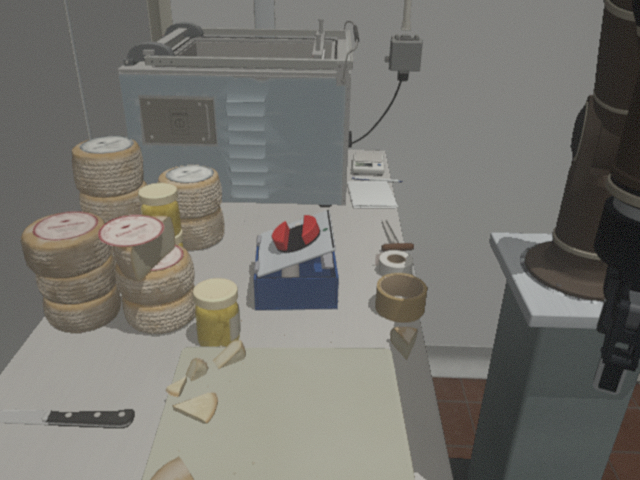

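```bash
cat > m.py <<'E'
from h import *
def measure(p,d,n='top'):
    P=cloud(n,d); roi=np.zeros((480,640),bool); roi[150:275,225:355]=True; roi&=d>0
    f=p.astype(int); red=roi&(f[...,0]>110)&(f[...,1]<60)
    grey=roi&(f.min(-1)>120)&(f.max(-1)-f.min(-1)<30)&(P[...,2]>60)
    blue=roi&(f[...,2]>f[...,0]+40)
    H=P[grey]
    for _ in range(6):
        c=H.mean(0); nn=np.linalg.svd(H-c,full_matrices=False)[2][2]; nn*=np.sign(nn[2])
        r=(P[grey]-c)@nn; H=P[grey][abs(r)<4]
    th=np.arccos(nn[2]); yaw=np.arctan2(nn[1],nn[0]); print('grey',len(H),'theta',th,'yaw deg',np.degrees(yaw),'c',c)
    return P,red,grey,blue,nn,c,H
if __name__=='__main__':
    a=np.load('top0.npz'); P,red,grey,blue,nn,c,H=measure(a['p'],a['d'])
    th=np.arccos(nn[2]); 
    e=np.cross([0,0,1],nn); e/=np.linalg.norm(e) # box y
    bx=np.cross(e,[0,0,1])
    # in-plane coordinates
    fx=np.cross(e,nn); print('e',e,'bx',bx)
    k=(P-c)@np.stack([fx,e,nn],1)
    for m,l in((grey,'grey'),(red,'red')):
        q=k[m]; q=q[abs(q[:,2])<35]; print(l,len(q),np.percentile(q,[1,50,99],axis=0).round(1))
    # red tops -> circle
    R=k[red]; R=R[(R[:,2]>22)&(R[:,2]<32)]; (cc,rr)=cv2.minEnclosingCircle(R[:,:2].astype(np.float32)); print('head',cc,rr,len(R))
    # hinge: offset plane at z=71
    o=c-3*nn; s=(71-o[2])/fx[2]; print('hinge s',s)
    h=o+fx*s+e*cc[1]; print('hinge mid',h,'axis dist',s-cc[0]); print('box ctr',h-68*bx)
    rec=cv2.minAreaRect(k[grey][abs(k[grey][:,2])<4][:,:2].astype(np.float32)); print('rect',rec)
    B=P[blue]; print('blue',len(B),np.percentile((B-h)@np.stack([bx,e,[0,0,1]],1),[1,50,99],axis=0).round(1))
    dark=np.zeros_like(red);
    cv2.imwrite('pics/c0.png',cv2.resize(a['p'][140:280,220:360,::-1],None,fx=4,fy=4,interpolation=cv2.INTER_CUBIC))
    for u,v,l in((180,133,'jar'),):print(l,pt('top',a['d'],u,v))
E
python3 m.py
```

```text
grey 4663 theta 0.36752015378488095 yaw deg 5.06174254998293 c [579.82823195  90.59904691  99.71423081]
e [-0.0882292  0.9961002  0.       ] bx [ 0.9961002  0.0882292 -0.       ]
grey 4673 [[-64.  -76.8  -3. ]
 [ -3.3   8.    0. ]
 [ 69.7  74.3   3.1]]
red 1146 [[-48.7 -37.1  21.8]
 [-26.1  -1.7  25.8]
 [ 33.7  34.1  28.7]]
head (-6.873614311218262, -1.4274053573608398) 44.21824264526367 1130
hinge s 72.1246915362588
hinge mid [645.92627187  95.02066229  71.        ] axis dist 78.99830584747706
box ctr [578.19145829  89.02107655  71.        ]
rect ((1.0467147827148438, -1.2462387084960938), (153.48611450195312, 142.96719360351562), 89.71700286865234)
blue 452 [[-1.410e+02 -7.680e+01 -6.940e+01]
 [-1.379e+02  1.000e-01 -4.700e+00]
 [ 7.100e+00  7.520e+01 -4.000e-01]]
jar [698.08344891 252.15180911  97.0152059 ]
```

View pics/c0.png

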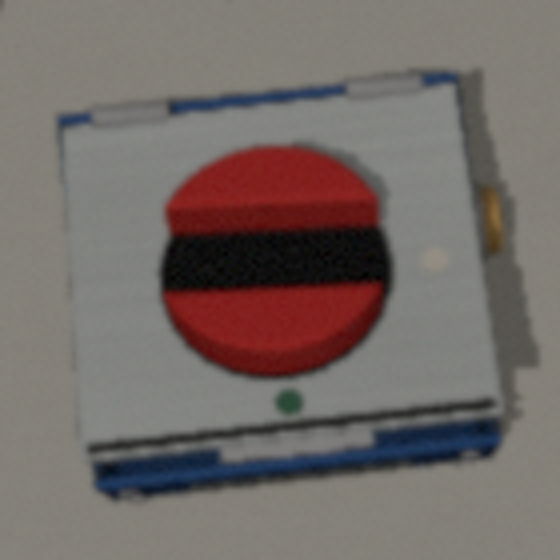

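```bash
cat >> h.py <<'E'
YAW=np.radians(5.06); C=np.array([578.2,89.0,0])
BX=np.array([np.cos(YAW),np.sin(YAW),0]); BY=np.array([-BX[1],BX[0],0]); Z=np.array([0,0,1.])
def box(x,y,z): return C+x*BX+y*BY+z*Z
def ori(a):  # tool down, tool y at world angle a
    y=np.array([np.cos(a),np.sin(a),0]); return cv2.Rodrigues(np.stack([np.cross(y,-Z),y,-Z],1))[0].ravel()
T=bot.tip_extent
def press(th,up=0):
    return box(68,55,71)+132*(-BX*np.cos(th)+Z*np.sin(th))+3*(BX*np.sin(th)+Z*np.cos(th))+Z*(T+up)
E
python3 - <<'E'
from h import *
for a0 in (0,np.pi):
    print('press',bot.ik(press(.37,30),ori(YAW+np.pi/2+a0)))
    for f in (0,-.8,-1.6,-2):
        a=YAW-np.pi/2+f
        q=bot.ik(box(-12,0,83+T)+24*np.array([np.cos(a),np.sin(a),0]),ori(YAW+f+a0)); print(a0,f,q)
bot.set_gripper(0,40)
a=YAW+np.pi/2
print(bot.observe()['finger_gap'])
try: bot.movep(press(.37,120),ori(a))
except bot.PlanningError as e: print(e); bot.movep(press(.37,120),ori(a+np.pi))
bot.move_l(press(.37,25),v=120)
hit=bot.move_l(press(.37,-8),v=25,until_force=1.0)
o=bot.observe(); print(hit,o['eef_pos']-press(.37),o['ft_force'],o['clock'])
E
```

```text
press [-0.48544826  0.34960252  0.16790071  1.90670448 -0.07365981  0.89114619
  1.37792665]
0 0 [-0.57440852  0.53306561  0.50959877  1.89610303 -0.35230256  0.80154528
  0.21284163]
0 -0.8 [-0.67378551  0.53186065  0.61792134  1.94259472 -0.42290822  0.79788018
 -0.5313687 ]
0 -1.6 [-0.69819808  0.51905362  0.60176195  1.95607417 -0.40726988  0.78800392
 -1.37686253]
0 -2 [-0.77744414  0.54874259  0.69567448  1.95291965 -0.47987294  0.80976626
 -1.72555707]
press [-0.84590701  0.39775964  0.63748433  1.92933303 -0.29670432  0.90842067
 -1.54343629]
3.141592653589793 0 [-0.9856036   0.88440681  1.24731926  1.91922142 -0.96160471  1.10685119
 -2.38439396]
3.141592653589793 -0.8 [-0.23472322  0.46645746  0.02780973  1.91336666 -0.01811454  0.76200581
  2.23312882]
3.141592653589793 -1.6 [-0.38338314  0.4614529   0.17729595  1.93553682 -0.11494467  0.75417516
  1.48955307]
3.141592653589793 -2 [-0.47988659  0.47264786  0.28340536  1.93403895 -0.18587159  0.75988016
  1.13922579]
0.20413975329969763
False [ 0.12886185  0.06751367 -7.86572596] [0.15407138 0.08682805 0.37824526] 5.1417
```

```bash
python3 - <<'E'
from h import *
for th in np.arange(.30,0.02,-.06):
    bot.move_l(press(th,-3),v=40); print(round(th,2),bot.observe()['ft_force'].round(2))
hit=bot.move_l(press(0,-8),v=20,until_force=12)
o=bot.observe(); print(hit,o['eef_pos']-press(0),o['ft_force'],o['clock'])
bot.wait(.4)
bot.move_l(press(0,70),v=120)
bot.movep(box(-170,40,230),o['orientation'])
p,d=bot.capture('top'); np.savez('top1',p=p,d=d)
cv2.imwrite('pics/c1.png',cv2.resize(p[140:280,220:360,::-1],None,fx=4,fy=4,interpolation=cv2.INTER_CUBIC))
from m import measure
measure(p,d)
print(bot.observe()['clock'])
E
```

```text
0.3 [ 0.18  1.13 -1.26]
0.24 [ 0.08 -0.9   0.52]
0.18 [-0.25  0.49  0.81]
0.12 [-0.42  0.37  0.21]
0.06 [-0.17 -0.42 -0.54]
True [0.5201639  0.12079054 0.06329004] [-2.27288764 -0.55531655  8.81545239] 7.2167
grey 4628 theta 0.0021610590922406295 yaw deg 160.40686274921356 c [592.04166945 104.94415527  73.15735529]
8.9833
```

View pics/c1.png

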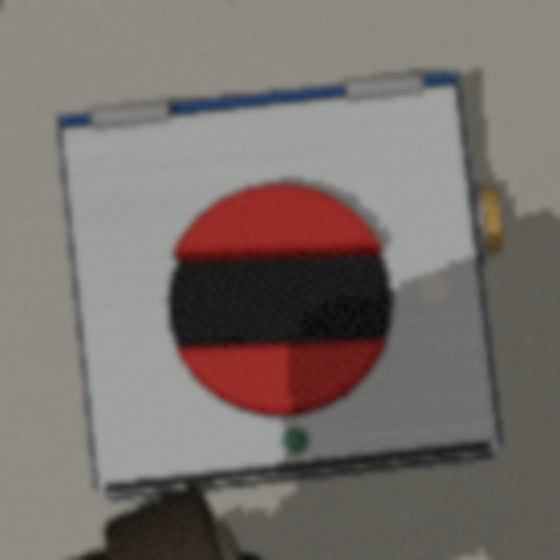

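```bash
python3 - <<'E'
from h import *
a=np.load('top1.npz'); f=lambda u,v,z:plane('top',220+(u-1.5)/4,140+(v-1.5)/4,z)
L=lambda q:[((q-C)@b).round(1) for b in (BX,BY)]
print('head',L(f(281,298,100)),'exp -12,0')
for n,u,v,z in(('FL',102,486,74),('FR',492,444,74),('BL',62,128,74),('BR',457,88,74)):print(n,L(f(u,v,z)))
s=[f(178,258,100),f(382,245,100),f(180,347,100),f(385,338,100)]
for i in(0,2):
    w=s[i]-s[i+1]; print('slot deg rel', np.degrees(np.arctan2(w@BX,w@BY)),L(s[i]),L(s[i+1]))
P=cloud('top',a['d']);r=a['p'].astype(int);m=(r[...,0]>60)&(r[...,1]<50)&(P[...,2]>94)&(P[...,2]<106);m[:150]=0;m[275:]=0
m[:,:240]=0;m[:,350:]=0
print(cv2.minEnclosingCircle(((P[m]-C)@np.stack([BX,BY],1)).astype(np.float32)))
E
```

```text
head [np.float64(-11.2), np.float64(-1.3)] exp -12,0
FL [np.float64(-71.9), np.float64(75.9)]
FR [np.float64(-73.3), np.float64(-75.4)]
BL [np.float64(69.5), np.float64(76.6)]
BR [np.float64(67.5), np.float64(-79.0)]
slot deg rel 2.9808907711090185 [np.float64(8.5), np.float64(35.6)] [np.float64(4.4), np.float64(-41.5)]
slot deg rel 4.151937924014778 [np.float64(-25.3), np.float64(38.6)] [np.float64(-30.9), np.float64(-38.5)]
((-11.348676681518555, -0.7368683218955994), 42.85374450683594)
```

```bash
cat >> h.py <<'E'
def arc(f,z,r=24):
    a=YAW-np.pi/2+f
    return box(-11.7,-.7,z+T)+r*np.array([np.cos(a),np.sin(a),0]), ori(YAW+f)
E
python3 - <<'E'
from h import *
p,o=arc(-.06,200); bot.movep(p,o)
p,o=arc(-.06,110); bot.move_l(p,o,v=120)
F0=bot.observe()['ft_force']
p,o=arc(-.06,84); hit=bot.move_l(p,o,v=40,until_force=6)
print('insert',hit,bot.observe()['eef_pos']-p,bot.observe()['clock'])
if not hit:
    f=-.06
    while f>-2.1:
        f-=.12 if f>-1.6 else .05
        p,o=arc(f,84); h=bot.move_l(p,o,v=12,until_force=20)
        s=bot.observe(); F=s['ft_force']-F0; print(round(f,2),h,F.round(1),s['ft_torque'].round(2))
        if h or (f<-1.55 and np.linalg.norm(F[:2])>14): break
    print(s['eef_pos']-p,s['clock'])
E
```

```text
insert False [ 0.10603459 -0.06001507  0.02450703] 11.8583
-0.18 False [-0.  -0.1  0.3] [-0.08 -0.11 -0.03]
-0.3 False [1.9 0.2 0.5] [-0.16 -0.31  0.04]
-0.42 False [1.4 0.3 1.2] [-0.06 -0.32  0.05]
-0.54 False [ 1.6 -0.5  0.2] [ 0.03 -0.46 -0.03]
-0.66 False [1.8 0.8 0.4] [ 0.02 -0.59 -0.03]
-0.78 False [2.9 0.3 0.2] [-0.02 -0.64 -0.01]
-0.9 False [ 2.5 -0.8  0.9] [-0.1  -0.69 -0.07]
-1.02 False [ 3.3 -0.7 -0.2] [-0.14 -0.66  0.03]
-1.14 False [ 1.  -0.8  0.7] [-0.25 -0.57 -0.01]
-1.26 False [ 1.4 -1.   0.8] [-0.29 -0.45 -0.01]
-1.38 False [ 1.7 -1.4  1.2] [-0.35 -0.34  0.04]
-1.5 False [ 1.5  0.2 -0.5] [-0.32 -0.14  0.01]
-1.62 False [-0.2 -1.2  0.5] [-0.26  0.02 -0.04]
-1.67 False [-0.4 -1.2 -0.1] [-0.24  0.08 -0.02]
-1.72 False [-0.6 -1.4 -0.6] [-0.26  0.02  0.04]
-1.77 False [-1.4 -1.8  0.1] [-0.5   0.17  0.03]
-1.82 False [-3.4 -4.6  1.6] [-1.07  0.6   0.07]
-1.87 False [-4.4 -8.5  2.8] [-1.69  0.97  0.11]
-1.92 False [ -7.2 -10.9   3. ] [-2.28  1.15  0.06]
-1.97 False [ -7.2 -12.8   4.6] [-2.86  1.53  0.13]
[-2.19799553 -4.37629793 -0.48898657] 18.7
```

```bash
python3 - <<'E'
from h import *
bot.wait(.3)
p,o=arc(-1.71,84); bot.move_l(p,o,v=15); print(bot.observe()['ft_force'])
p,o=arc(-1.71,170); bot.move_l(p,o,v=80)
bot.movep(box(-200,60,260),o)
p,d=bot.capture('top'); q,_=bot.capture('side'); print(bot.observe()['clock'])
a=cv2.resize(p[140:280,220:360],None,fx=3,fy=3,interpolation=cv2.INTER_CUBIC); b=cv2.resize(q[190:330,220:345],(375,420),interpolation=cv2.INTER_CUBIC)
cv2.imwrite('pics/c2.png',np.hstack([a,b])[...,::-1])
from m import measure
measure(p,d)
E
```

```text
[-0.11719058  0.25408033  0.35923565]
21.8167
grey 4601 theta 0.0023846785412233048 yaw deg 68.6541487108529 c [592.62413153 103.73030849  73.1182265 ]
```

View pics/c2.png

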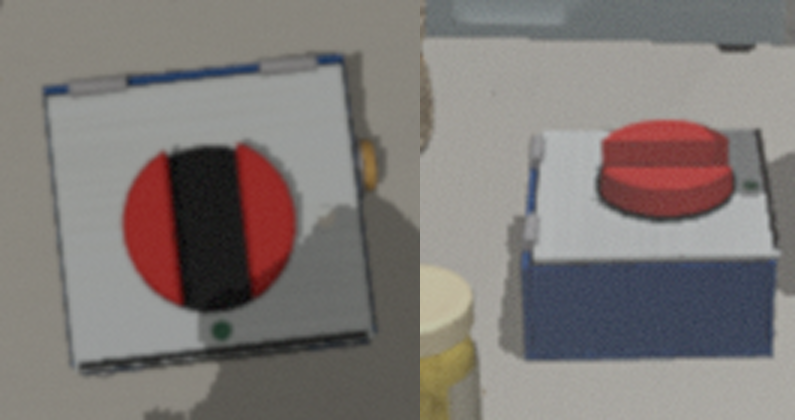

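The picture shows the hatch shut. The slot edges, (166,153)-(184,304) and (237,145)-(250,298), run parallel to the box sides and in line with the green dot at (221,330).

```bash
python3 -c "
from plant import bot
print(bot.job_done())"
```

```text
the job is handed in; nothing more can be done
None
```

The hatch is pushed fully shut and the fastener is turned clockwise to its stop. The last picture shows it locked and the arm standing clear, and the job was handed in after about 22 s; no verdict came back.

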